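Clear the tool chest lid and hold it open

TASK

The dark clay roller has been left lying on the pale blue lid of the plywood tool chest: roll it, without lifting it, off the lid and along the level board beside it until it rests against the blue stop strip. Then raise the lid by its dark steel loop handle and hold it open at 60 degrees so that I can reach the tools inside. The lid falls shut when let go, so finish while still holding the handle with the lid at that angle, and leave the other things on the table where they are.

Things in the scene. Friction and masses are not known exactly. Their poses are not given: they have to be found in the camera images.
- chest: Low plywood chest fixed to the table, 220 (x) x 400 (y) x 100 mm high with lid and board. Origin: centre of its underside, on the table. At yaw 0 its front faces the robot (-x). y from -20 to 200 mm: open compartment under the pale blue lid; y from -200 to -22 mm: solid bare wood board. Lid and board tops are level at 100 mm. A blue stop strip (y -200 to -185 mm, 22 mm high) crosses the board's -y end
- strip_face (a point): Middle of the inner (+y) face of the blue stop strip, 11 mm above the board top. Axes as the chest's. The roller touches the strip when its axis is 20 mm to the +y side of this face
- roller_center (a point): Centre of the loose dark wooden roller, a plain cylinder 40 mm across, 160 mm long, 0.16 kg, lying on the shut lid with its length front to back (chest x, within 0.1 rad). Its x axis is the cylinder axis; its z axis points at a painted yellow line, on top at the start, and turns as it rolls. A light sideways push low down rolls it; it rolls freely
- handle_bar (a point): Middle of the loop handle's grip bar. The loop lies in the lid's plane, 55 mm out from its front edge; the round steel bar is 12 mm thick, 100 mm long along the chest's y, with 49 mm free between it and the lid. Shut, it is 94 mm above the table, 275 mm in front of the hinge axis and 6 mm above it. Pinch it from above, a finger either side; it turns between the fingers as the lid rises
- handle: The dark steel loop handle fixed to the lid. Origin on the hinge axis, at the middle of the lid's back edge, 88 mm above the table; it turns with the lid about its y axis. Lid and handle weigh about 0.4 kg
- lid (a joint): Opening angle of the lid: 0 shut and level, grows as the front edge rises, 1.047 is 60 degrees, stop at 1.35. No catch and almost no friction: it falls shut from every angle
- bowl: Bystander: upturned leather-hard clay bowl, 210 mm across, 98 mm high, on a wooden board 18 mm thick at the robot's right
- spray: Bystander: white and blue spray bottle, 74 mm across, 190 mm high, at the left
- sponge: Bystander: yellow sponge block 70 x 50 x 45 mm, beside the +y end of the chest
- kidney: Bystander: flat red scraper 45 x 135 x 8 mm on the table in front of the chest's board part
- wood_knife: Bystander: flat wooden modelling knife 170 x 22 x 6 mm, on the table in front of the lid
- glaze_jar: Bystander: glaze jar 70 mm across, 90 mm high, beside the -y end of the chest
- mug: Bystander: white mug 80 mm across, 90 mm high, at the left
Things that resemble listed ones, but are neither listed nor needed, are in the scene too. There is more than one size of the part that bears roller_center; the job needs the smaller.

How it is judged:
By the outcome, as a careful person would: the job done as asked, in the order asked, and still so for the second after the job is handed in, while the arm keeps its last pose, push and grip.
It also fails if it takes over 58 s, if anything falls off the work surface, if the arm or the gripper's body presses on something with over 40 N, if the wrist force passes 120 N, or if a joint passes its speed limit or range.

ROBOT

A 6-joint arm with a two-finger parallel gripper is mounted at the origin on the work surface. World frame = base frame: x ahead of the robot, y to its left, z up, the work surface at z = 0. Lengths are in mm, angles in degrees, forces in N, time in s.
With the tool pointing down it reaches from about 350 to 850 mm from the base axis. Payload 8.1 kg.
Tool frame: the origin (TCP) lies on the centre line of the jaws, within the pads' length; the fingertips stand 11 mm ahead of it and the grasp point (between the pads) lies 8 mm behind it; z points along the fingers, y is the direction in which the jaws open and shut (so a half turn about z gives the same grasp; the last joint's range is limited). The gripper opens to 85 mm and grips with 20 to 120 N. Pads are 22 mm wide; open, the fingers measure 114 mm over their backs; the gripper's body (76 mm by 85 mm) begins 54 mm behind the grasp point. The pads swing forward as they close: fully open they stand 13 mm farther back than shut.
Start: joints at [-4.893, 7.471, 85.268, -0, 87.261, -4.893], TCP at [600.004, 0.022, 242.292] pointing down, gripper open.
Joint ranges: [-169.43, 169.43], [-51.17, 129.36], [1.28, 143.12], [-76.62, 256.62], [0, 156.53], [-152.29, 152.29]. Speed limits (degrees/s): [136.94, 136.94, 159.86, 180, 180, 180].

INTERFACE

Orientations are given as [roll, pitch, yaw] about the fixed x, y, z axes, in that order (R = Rz(yaw) Ry(pitch) Rx(roll)).
In Python, from bench import telemetry, viewer, r gives the robot as it stands.
- The arm moves only by the shell command python3 -m inch 'ROWS' [FORCE]. ROWS is JSON, a list of rows, each a list of 3 entries, a list of its own where there are three numbers: the shift along the tool's x, y, z in cm, then the turn, a rotation vector about the tool's x, y, z in rad, then the opening, from 0 (shut) to 1 (fully open). A call has 1 to 20 rows; each row is the pose to reach, as a shift and turn from the pose commanded when the call began, along the tool's axes at that moment; what a row does not reach only later rows make up. A row lasts 1/10 s, in which the tool goes at most 50 mm and 8.59 degrees, less where a joint would pass 70% of its speed; a pose out of reach is approached as far as the arm can. A call with a gripper value outside its range is refused whole. The fingers move at their own pace and stop on an object; FORCE is the grip in N (left out, the last holds). Time passes only in rows, so rows that repeat a pose let the fingers close. It gives the time, the measured TCP pose, the force and the opening at its end, in the units of the state.
- telemetry.sense(): the state, without advancing time (a new reading comes with each control period).
- viewer.snapshot(name): name is "scene" or "side" or "wrist"; returns the picture (480x640x3 uint8, red, green, blue); there is no depth.
- viewer.camera_model(name): a dict with "fx", "fy", "cx", "cy" (pixels), "cam_to_world" (4x4, takes a point from camera to world coordinates); the wrist camera has in their place "mount" (4x4, takes a point from camera to tool coordinates, whose origin is the TCP and whose axes are the flange's). Camera axes: x right, y down, z forward; pixel columns grow to the right and rows downward; lengths in mm; the calibration is good to about 2 mm. A picture is of the moment at which its call begins: read the wrist's pose just before it. camera_model takes no time and is no camera call.
- r.hand_in(): hands the job in, once; it reports no verdict.
The state is a dict: "time": time; "joint_pos": joint angles; "qd": joint speeds; "joint_efforts": joint torques, N m; "tool_pos": TCP position; "tcp_rot": TCP orientation; "ft_force": force on the tool from outside, world axes, zero at the start; "wrist_torque": the same for the moment, N m; "finger_gap": finger opening in mm.
Only numpy, scipy, OpenCV 4.12 (cv2) and the standard library are available. Lean on these libraries where they do the work, as an engineer would, in place of code of your own. Each camera call takes 0.05 s, during which the arm holds its last target.

## Working session

There is one attempt and no reset: what is moved stays moved. The work goes in short steps, Python scripts to look and compute and a shell command to move; the robot and the scene stay as the last step left them, time stands still between calls to the robot, and variables do not carry over. Pictures are saved under pics/ and viewed, and the job is handed in when it is done.

```bash
ls; mkdir -p pics
python3 - <<'E'
from bench import telemetry, viewer, r
import cv2, json
s=telemetry.sense()
print(s)
for n in ["scene","side","wrist"]:
    cv2.imwrite(f"pics/{n}0.png", viewer.snapshot(n)[:,:,::-1])
    m=viewer.camera_model(n); print(n,{k:(v if not hasattr(v,'tolist') else v.tolist()) for k,v in m.items()})
E
```

```text
pics
{'time': 0.0, 'joint_pos': array([-4.89175973e+00,  7.51712977e+00,  8.53317247e+01, -3.74581113e-04,
        8.72605058e+01, -4.89175998e+00]), 'qd': array([ 0.07495563, -0.06200029, -0.06817144, -0.0555615 , -0.06006218,
        0.04294119]), 'joint_efforts': array([-1.90700346e-03, -5.69404185e+01, -5.00557995e+01, -2.19391650e-04,
        1.44415747e-02,  7.24149572e-05]), 'tool_pos': array([5.99456098e+02, 8.01853688e-02, 2.41199896e+02]), 'tcp_rot': array([-1.79891006e+02, -8.95278469e-03,  9.00000100e+01]), 'ft_force': array([ 0.12149725,  1.13246198, -0.57976509]), 'wrist_torque': array([-0.02263337,  0.06543068, -0.01342402]), 'finger_gap': 85.46589192307216}
scene {'fx': 615.3973469698931, 'fy': 615.3973469698931, 'cx': 320.88127349226784, 'cy': 238.94242575006226, 'cam_to_world': [[-0.6713930488184098, 0.5638657733232765, -0.4809228250695362, 1251.5654626465803], [0.7410701467565765, 0.5048413515260444, -0.4426626789955792, 676.25047185201], [-0.006812604825367415, -0.6535981942018355, -0.7568110655583685, 1286.5844849850698], [0.0, 0.0, 0.0, 1.0]]}
side {'fx': 554.7322832256176, 'fy': 554.7322832256176, 'cx': 309.89488919551815, 'cy': 242.88233421355167, 'cam_to_world': [[-0.8377007968572497, -0.41980298449621006, 0.3493176622399783, -38.102499239108376], [-0.546063075752467, 0.6538238671869262, -0.5237647067114086, 792.045809741223], [-0.008514237751207675, -0.6295075892352746, -0.7769476834708425, 1324.5209823346088], [0.0, 0.0, 0.0, 1.0]]}
wrist {'fx': 347.69057757454567, 'fy': 347.69057757454567, 'cx': 319.4185194886171, 'cy': 235.75020753978833, 'mount': [[-0.00035083744946162086, -0.9453529190335305, -0.32604867027464685, 84.30477355085819], [0.999999850917472, -0.0001952387984768396, -0.0005099478828396928, -0.5730691504797214], [0.00041842336896809004, -0.3260488005753018, 0.9453528465950106, -131.5840046201985], [0.0, 0.0, 0.0, 1.0]]}
```

View pics/scene0.png

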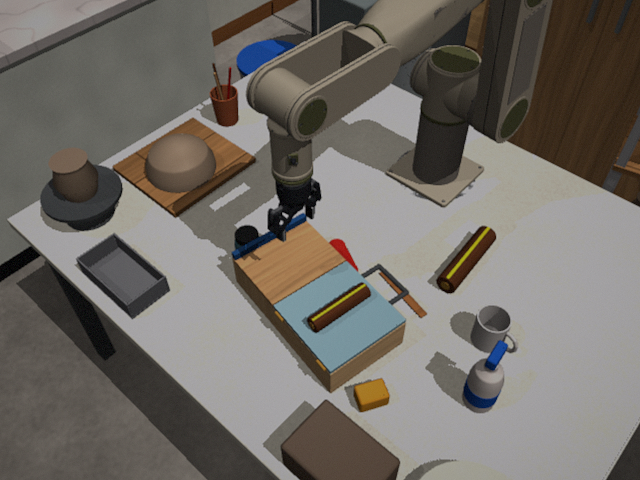

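View pics/side0.png

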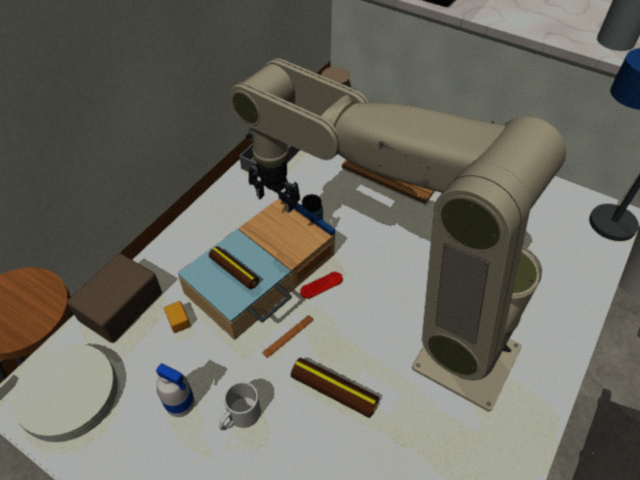

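View pics/wrist0.png

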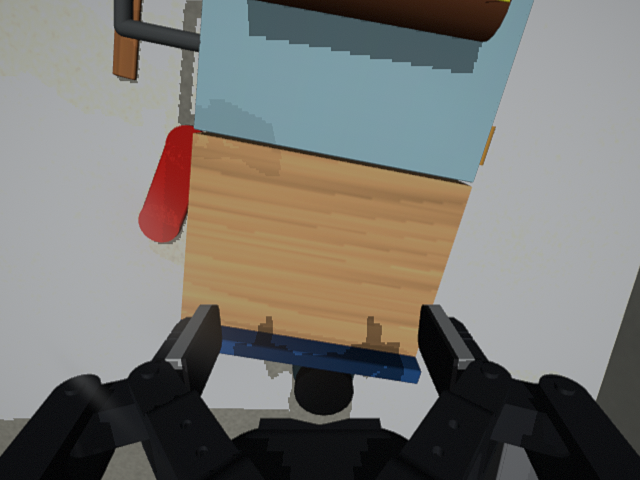

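```bash
cat > h.py <<'E'
import numpy as np, cv2
from scipy.spatial.transform import Rotation as R
from bench import telemetry, viewer, r
def T_tool(s):
    T=np.eye(4); T[:3,:3]=R.from_euler('xyz',s['tcp_rot'],degrees=True).as_matrix(); T[:3,3]=s['tool_pos']; return T
def camT(name,s=None):
    m=viewer.camera_model(name)
    T=np.array(m['cam_to_world']) if name!='wrist' else T_tool(s)@np.array(m['mount'])
    return m,T
def px2w(name,u,v,z,s=None):
    m,T=camT(name,s)
    d=T[:3,:3]@np.array([(u-m['cx'])/m['fx'],(v-m['cy'])/m['fy'],1]); o=T[:3,3]
    return o+d*(z-o[2])/d[2]
def w2px(name,p,s=None):
    m,T=camT(name,s); q=np.linalg.inv(T)@np.append(p,1); return np.array([m['cx']+m['fx']*q[0]/q[2],m['cy']+m['fy']*q[1]/q[2]])
def snap(name,fn,crop=None,k=1,grid=True):
    s=telemetry.sense(); im=viewer.snapshot(name)[:,:,::-1].copy(); cv2.imwrite(f'pics/{fn}_raw.png',im)
    if crop: save_crop(im,fn,crop,k)
    return s,im
def save_crop(im,fn,c,k):
    x0,y0,x1,y1=c; o=cv2.resize(im[y0:y1,x0:x1],None,fx=k,fy=k,interpolation=cv2.INTER_CUBIC)
    for x in range((x0+19)//20*20,x1,20): cv2.putText(o,str(x),((x-x0)*k,8),0,.3,(0,0,255),1); cv2.line(o,((x-x0)*k,10),((x-x0)*k,16),(0,0,255),1)
    for y in range((y0+19)//20*20,y1,20): cv2.putText(o,str(y),(0,(y-y0)*k+3),0,.3,(0,0,255),1); cv2.line(o,(20,(y-y0)*k),(26,(y-y0)*k),(0,0,255),1)
    cv2.imwrite(f'pics/{fn}.png',o)
E
python3 - <<'E'
from h import *
save_crop(cv2.imread('pics/scene0.png'),'scene0c',(220,210,420,390),4)
save_crop(cv2.imread('pics/side0.png'),'side0c',(170,180,350,340),4)
E
```

```text
(no output)
```

View pics/scene0c.png

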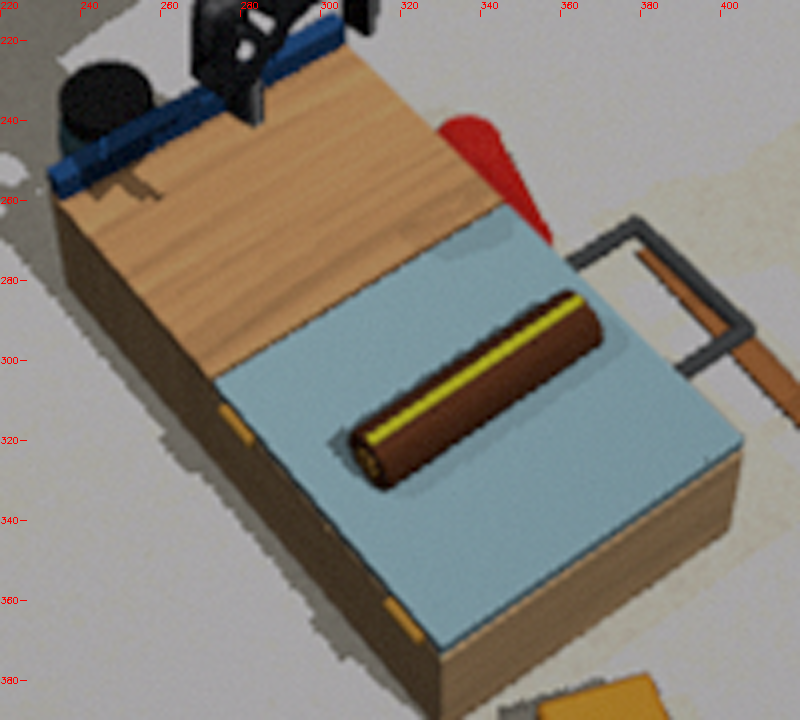

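View pics/side0c.png

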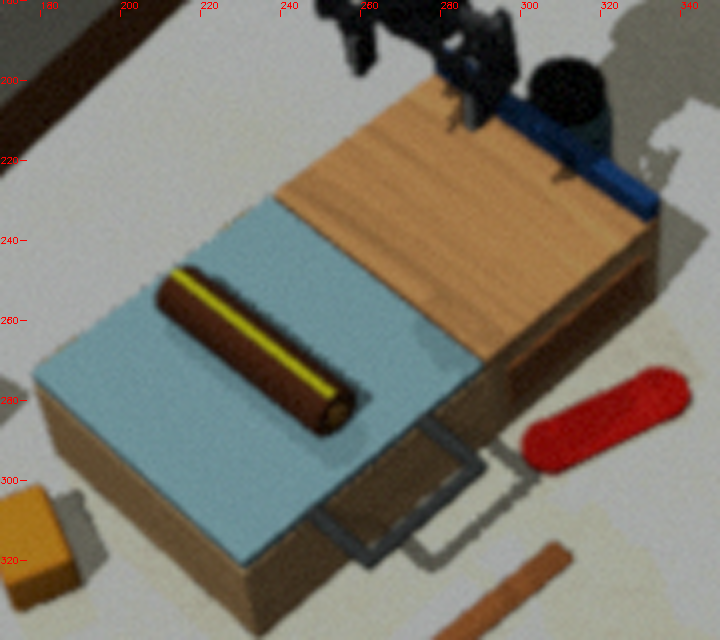

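Run:
```python
from h import *
from scipy.optimize import least_squares
loc=np.array([[110,200],[-110,200],[-110,-21],[110,-21]])
sc=[(330.5,372.5),(405.5,320),(346.2,261.5),(273.7,304.5)]
sd=[(178.7,273.2),(231.2,321.2),(291.5,270.5),(238.2,228)]
wr=[None,None,(194,132),(472,183)]
s={'tool_pos':np.array([599.456,.08,241.2]),'tcp_rot':np.array([-179.891,-.009,90])}
def pts():
    L=[];P=[]
    for n,l in(('scene',sc),('side',sd),('wrist',wr)):
        for q,c in zip(l,loc):
            if q: L.append(c);P.append(px2w(n,*q,100,s)[:2]); print(n,c,P[-1].round(1))
    return np.array(L),np.array(P)
L,P=pts()
f=lambda p:(np.array([[np.cos(p[2]),-np.sin(p[2])],[np.sin(p[2]),np.cos(p[2])]])@L.T).T+p[:2]-P
o=least_squares(lambda p:f(p).ravel(),[600,100,0]); print('chest',o.x[:2],np.degrees(o.x[2])); print(f(o.x).round(1))
c,sn=np.cos(o.x[2]),np.sin(o.x[2]); M=np.array([[c,-sn],[sn,c]])
W=lambda q:(M@np.array(q)+o.x[:2]).round(1)
print('bar',W((-165,90)),'hinge',W((110,90)),'strip',W((0,-185)),'roller final',W((0,-165)))
inv=lambda q:(M.T@(np.array(q)-o.x[:2])).round(1)
for n,q in(('scene',(313,319.5)),('scene',(365,284.5)),('side',(213.7,248)),('side',(253.2,278.7))):
    p=px2w(n,*q,140)[:2]; print('roller',p.round(1),inv(p))
for n,q in(('scene',(379.2,265.5)),('scene',(406.2,292)),('side',(290,296.2)),('side',(262.5,320))):
    p=px2w(n,*q,98)[:2]; print('bar',p.round(1),inv(p))
```

```text
scene [110 200] [764.3 251.8]
scene [-110  200] [549.9 290.6]
scene [-110  -21] [510.4  78.2]
scene [110 -21] [720.9  35.9]
side [110 200] [755.4 249.1]
side [-110  200] [541.  290.7]
side [-110  -21] [501.7  75.1]
side [110 -21] [718.3  32.6]
wrist [-110  -21] [504.   72.9]
wrist [110 -21] [718.7  34.3]
chest [615.9765322   74.87850424] -10.686152153766995
[[-3.2 -0.8]
 [-5.   1.2]
 [-6.4 -3.5]
 [-0.7 -2.1]
 [ 5.7  2. ]
 [ 4.   1.1]
 [ 2.3 -0.4]
 [ 1.8  1.3]
 [-0.1  1.7]
 [ 1.5 -0.5]]
bar [470.5 193.9] hinge [740.8 142.9] strip [ 581.7 -106.9] roller final [585.4 -87.3]
roller [709.1 150.7] [77.4 91.8]
roller [558.1 175.1] [-75.5  87.7]
roller [705.9 150.7] [74.3 91.1]
roller [553.4 174.6] [-80.   86.4]
bar [464.6 145.8] [-161.9   41.6]
bar [484.5 243.5] [-160.5  141.3]
bar [458.6 145.4] [-167.7   40.1]
bar [476.7 243.6] [-168.2  140. ]
```

```bash
python3 - <<'E'
from h import *
for n,q,z in(('scene',(482,400),20),('side',(180,408),20),('scene',(372,395),45),('side',(176,318),45),('scene',(491,330),50)): print(px2w(n,*q,z).round())
E
python3 -m inch '[[[1.0,0.2,0.2],[0,0,0.01],0.7],[[3,0.6,0.6],[0,0,0.03],0.7],[[5.5,1.0,1.0],[0,0,0.05],0.7],[[8,1.5,1.5],[0,0,0.07],0.7],[[10.5,2,2],[0,0,0.09],0.7],[[13,2.5,2.5],[0,0,0.11],0.7],[[15.5,3,3],[0,0,0.13],0.7],[[18,3.5,3.5],[0,0,0.15],0.7],[[20,3.9,3.9],[0,0,0.17],0.7],[[21.5,4.1,4.1],[0,0,0.187],0.7],[[22.25,4.28,4.2],[0,0,0.187],0.7],[[22.25,4.28,4.2],[0,0,0.187],0.7],[[22.25,4.28,4.2],[0,0,0.187],0.7]]' 30
```

```text
[558. 518.  20.]
[532. 519.  20.]
[722. 336.  45.]
[698. 341.  45.]
[409. 440.  50.]
time: 1.45
tool_pos: [642.8, 222.3, 200.2]
tcp_rot: [-180.0, 0.0, 79.3]
ft_force: [-1.2, -0.3, 0.7]
finger_gap: 60.0
```

Run:
```python
from h import *
s,im=snap('wrist','w1'); print(s['tool_pos'],s['tcp_rot'])
s,im=snap('scene','s1',(280,180,440,390),3)
```

```text
[642.77396042 222.2623601  200.23019639] [-1.79995856e+02  2.00229369e-02  7.93029890e+01]
```

View pics/w1_raw.png

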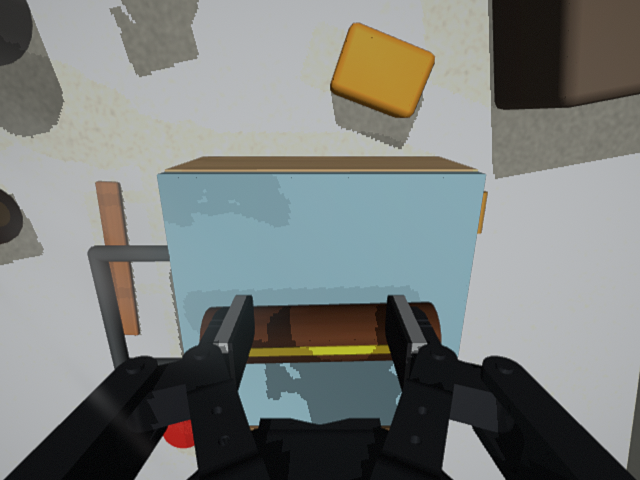

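View pics/s1.png

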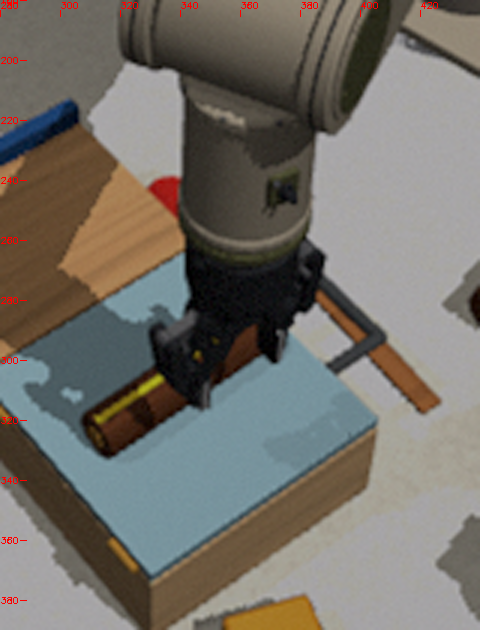

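Run:
```python
from h import *
s={'tool_pos':np.array([642.77,222.26,200.23]),'tcp_rot':np.array([-179.996,.02,79.303])}
for q,z in (((158.5,173.5),100),((485.5,173.5),100),((97,252),94),((121,355),94),((205,318),120),((438,318),120),((248,355),140),((385,350),140)):
    print(q,px2w('wrist',*q,z,s).round(1))
# predict with chest candidates
for cx,cy,yaw in((615.98,74.9,-10.69),):
    c,sn=np.cos(np.radians(yaw)),np.sin(np.radians(yaw))
    W=lambda x,y,z:np.array([cx+c*x-sn*y,cy+sn*x+c*y,z])
    for p in((-110,200,100),(110,200,100),(-165,140,94),(-165,40,94),(0,89,140)): print(p,W(*p).round(1),w2px('wrist',W(*p),s).round(1))
```

```text
(158.5, 173.5) [545.9 289.4 100. ]
(485.5, 173.5) [759.3 249.  100. ]
(97, 252) [479.3 242.5  94. ]
(121, 355) [463.1 153.   94. ]
(205, 318) [553.9 188.2 120. ]
(438, 318) [714.5 157.8 120. ]
(248, 355) [583.4 166.8 140. ]
(385, 350) [673.  153.9 140. ]
(-110, 200, 100) [545.  291.8 100. ] [155.9 170.1]
(110, 200, 100) [761.2 251.  100. ] [488.2 169.9]
(-165, 140, 94) [479.8 243.1  94. ] [ 97.3 251.1]
(-165, 40, 94) [461.3 144.8  94. ] [122.5 363.4]
(0, 89, 140) [632.5 162.4 140. ] [322.1 349. ]
```

```bash
python3 -m inch '[[[0,0,1],[0,0,0],0.7],[[0,0,2.5],[0,0,0],0.7],[[0,0,4],[0,0,0],0.7],[[0,0,5.5],[0,0,0],0.7],[[0,0,6.5],[0,0,0],0.7],[[0,0,7.3],[0,0,0],0.7],[[0,0,7.9],[0,0,0],0.7],[[0,0,8.3],[0,0,0],0.7],[[0,0,8.5],[0,0,0],0.7],[[0,0,8.5],[0,0,0],0.7],[[0,0,8.5],[0,0,0],0.7]]'
python3 - <<'E'
from h import *
s,im=snap('side','sd2',(170,180,350,340),4)
s,im=snap('wrist','w2'); print(s['tool_pos'],s['ft_force'])
E
```

```text
time: 2.65
tool_pos: [643.1, 222.6, 115.9]
tcp_rot: [180.0, -0.0, 79.3]
ft_force: [0.1, 0.5, 0.4]
finger_gap: 59.8
[643.16972526 222.62380166 115.94555983] [-0.21521458  0.34242604  0.34235348]
```

View pics/sd2.png

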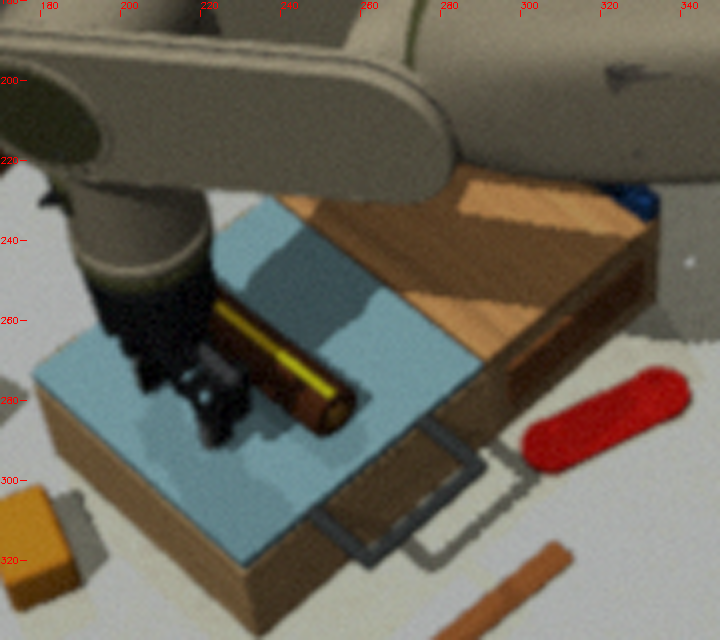

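View pics/w2_raw.png

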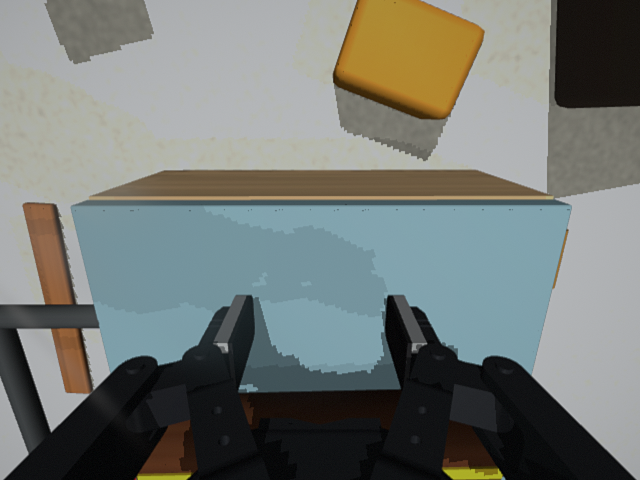

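```bash
python3 -m inch '[[[-0.7,0,0],[0,0,0],0.7],[[-1.5,0,0],[0,0,0],0.7],[[-2.0,0,0],[0,0,0],0.7],[[-2.3,0,0],[0,0,0],0.7],[[-2.5,0,0],[0,0,0],0.7],[[-2.7,0,0],[0,0,0],0.7],[[-2.9,0,0],[0,0,0],0.7],[[-3.1,0,0],[0,0,0],0.7],[[-3.3,0,0],[0,0,0],0.7],[[-3.5,0,0],[0,0,0],0.7],[[-3.8,0,0],[0,0,0],0.7],[[-4.1,0,0],[0,0,0],0.7],[[-4.4,0,0],[0,0,0],0.7],[[-4.7,0,0],[0,0,0],0.7],[[-5.1,0,0],[0,0,0],0.7],[[-5.5,0,0],[0,0,0],0.7],[[-5.9,0,0],[0,0,0],0.7],[[-6.3,0,0],[0,0,0],0.7],[[-6.7,0,0],[0,0,0],0.7],[[-7.1,0,0],[0,0,0],0.7]]'
python3 - <<'E'
from h import *
s,im=snap('scene','s3',(220,200,420,390),4)
E
```

```text
time: 4.75
tool_pos: [629.5, 152.4, 115.3]
tcp_rot: [180.0, -0.0, 79.3]
ft_force: [-1.2, -0.9, -0.3]
finger_gap: 59.8
```

View pics/s3.png

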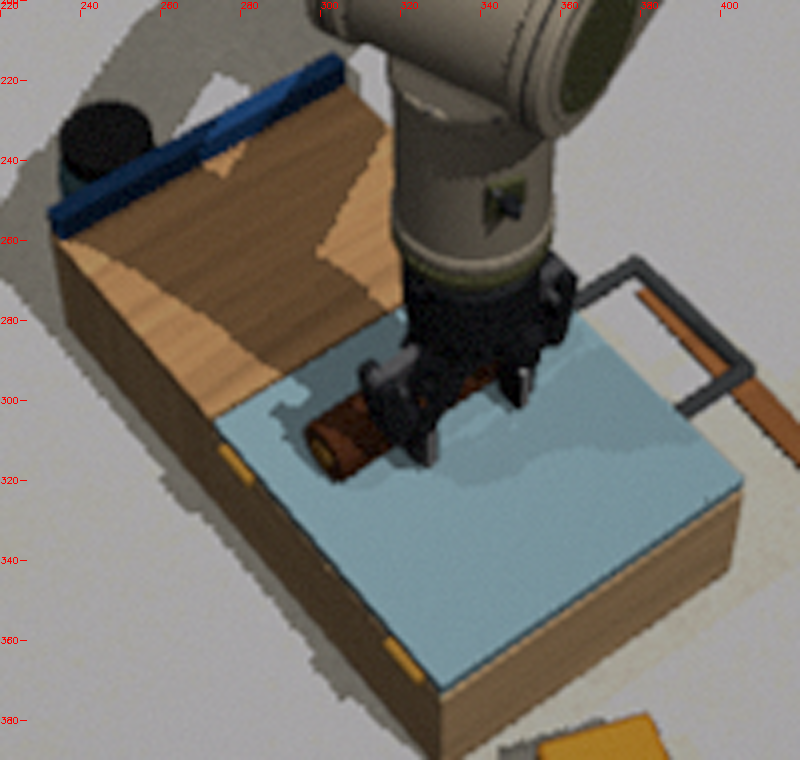

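```bash
python3 -m inch '[[[-0.3,0,0],[0,0,0],0.7],[[-0.7,0,0],[0,0,0],0.7],[[-1.1,0,0],[0,0,0],0.7],[[-1.5,0,0],[0,0,0],0.7],[[-1.9,0,0],[0,0,0],0.7],[[-2.3,0,0],[0,0,0],0.7],[[-2.7,0,0],[0,0,0],0.7],[[-3.1,0,0],[0,0,0],0.7],[[-3.5,0,0],[0,0,0],0.7],[[-3.9,0,0],[0,0,0],0.7],[[-4.3,0,0],[0,0,0],0.7],[[-4.7,0,0],[0,0,0],0.7],[[-5.1,0,0],[0,0,0],0.7],[[-5.5,0,0],[0,0,0],0.7],[[-5.9,0,0],[0,0,0],0.7],[[-6.3,0,0],[0,0,0],0.7],[[-6.7,0,0],[0,0,0],0.7],[[-7.1,0,0],[0,0,0],0.7],[[-7.5,0,0],[0,0,0],0.7],[[-7.9,0,0],[0,0,0],0.7]]'
python3 -m inch '[[[-0.4,0,0],[0,0,0],0.7],[[-0.8,0,0],[0,0,0],0.7],[[-1.2,0,0],[0,0,0],0.7],[[-1.6,0,0],[0,0,0],0.7],[[-2.0,0,0],[0,0,0],0.7],[[-2.4,0,0],[0,0,0],0.7],[[-2.8,0,0],[0,0,0],0.7],[[-3.2,0,0],[0,0,0],0.7],[[-3.6,0,0],[0,0,0],0.7],[[-4.0,0,0],[0,0,0],0.7],[[-4.4,0,0],[0,0,0],0.7],[[-4.8,0,0],[0,0,0],0.7],[[-5.2,0,0],[0,0,0],0.7],[[-5.6,0,0],[0,0,0],0.7],[[-6.0,0,0],[0,0,0],0.7],[[-6.4,0,0],[0,0,0],0.7],[[-6.8,0,0],[0,0,0],0.7],[[-7.2,0,0],[0,0,0],0.7],[[-7.6,0,0],[0,0,0],0.7],[[-8.0,0,0],[0,0,0],0.7]]'
python3 - <<'E'
from h import *
s,im=snap('scene','s4',(220,200,420,390),4); print(s['tool_pos'])
E
```

```text
time: 6.8
tool_pos: [614.9, 74.8, 115.3]
tcp_rot: [180.0, -0.0, 79.3]
ft_force: [-0.1, 0.1, 0.6]
finger_gap: 59.6
time: 8.8
tool_pos: [600.0, -3.8, 115.3]
tcp_rot: [180.0, -0.0, 79.3]
ft_force: [-0.6, 0.5, -0.5]
finger_gap: 59.7
[599.99742944  -3.80914321 115.31190304]
```

View pics/s4.png

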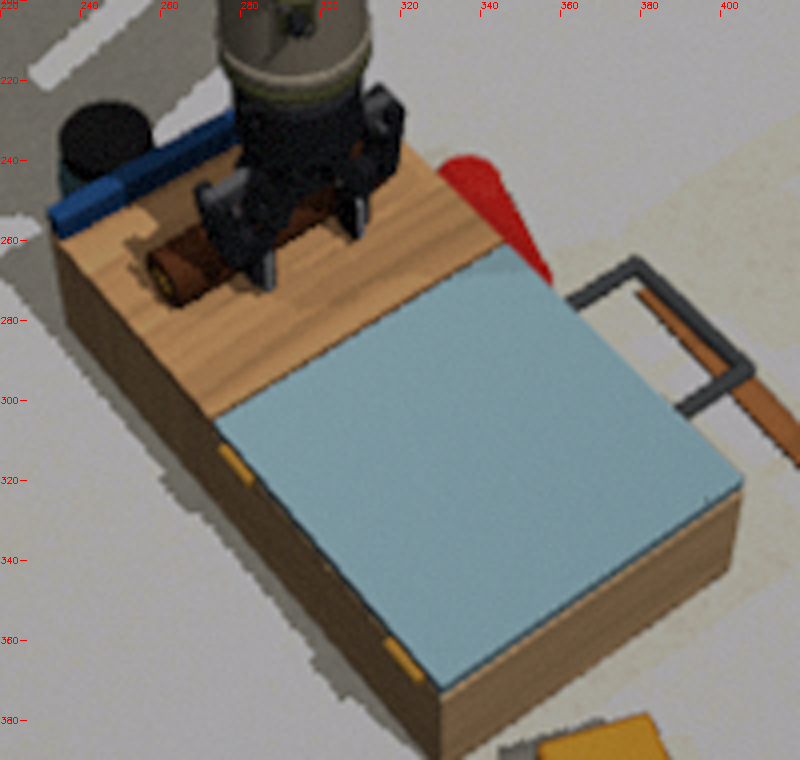

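```bash
python3 -m inch '[[[-0.4,0,0],[0,0,0],0.7],[[-0.8,0,0],[0,0,0],0.7],[[-1.2,0,0],[0,0,0],0.7],[[-1.6,0,0],[0,0,0],0.7],[[-2.0,0,0],[0,0,0],0.7],[[-2.4,0,0],[0,0,0],0.7],[[-2.8,0,0],[0,0,0],0.7],[[-3.1,0,0],[0,0,0],0.7],[[-3.4,0,0],[0,0,0],0.7],[[-3.7,0,0],[0,0,0],0.7],[[-3.9,0,0],[0,0,0],0.7],[[-4.1,0,0],[0,0,0],0.7],[[-4.25,0,0],[0,0,0],0.7],[[-4.4,0,0],[0,0,0],0.7],[[-4.5,0,0],[0,0,0],0.7],[[-4.6,0,0],[0,0,0],0.7]]'
python3 - <<'E'
from h import *
s,im=snap('scene','s5',(220,200,340,300),6); print(s['tool_pos'])
s,im=snap('side','sd5',(240,170,350,270),6)
E
```

```text
time: 10.45
tool_pos: [591.5, -48.7, 115.3]
tcp_rot: [-180.0, -0.0, 79.3]
ft_force: [-0.7, 0.8, -0.9]
finger_gap: 59.4
[591.48321866 -48.69155588 115.28213203]
```

View pics/s5.png

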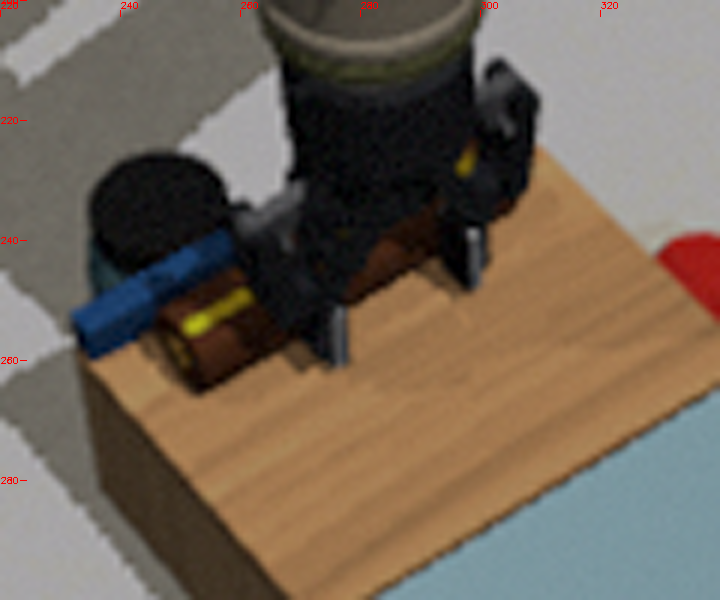

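View pics/sd5.png

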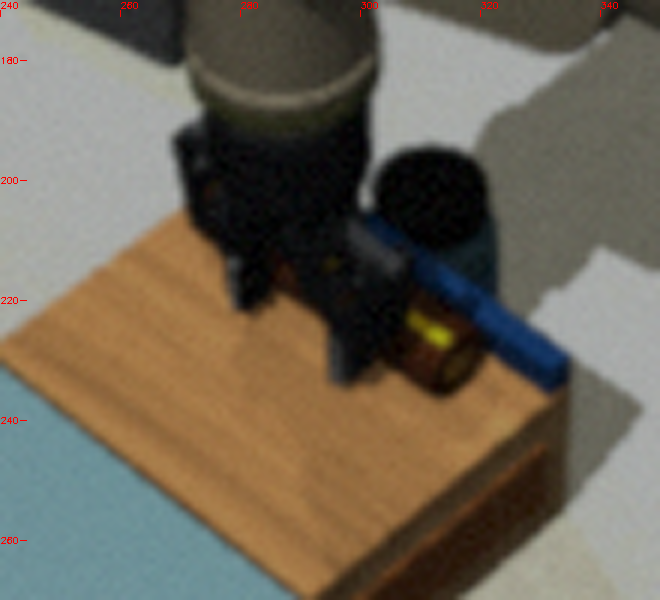

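```bash
python3 -m inch '[[[-0.1,0,0],[0,0,0],0.7],[[-0.2,0,0],[0,0,0],0.7],[[-0.3,0,0],[0,0,0],0.7],[[-0.4,0,0],[0,0,0],0.7],[[-0.4,0,0],[0,0,0],0.7]]'; python3 -m inch '[[[-0.05,0,0],[0,0,0],0.7],[[-0.1,0,0],[0,0,0],0.7],[[-0.15,0,0],[0,0,0],0.7],[[-0.2,0,0],[0,0,0],0.7],[[-0.2,0,0],[0,0,0],0.7]]';  python3 -m inch '[[[-0.05,0,0],[0,0,0],0.7],[[-0.1,0,0],[0,0,0],0.7],[[-0.1,0,0],[0,0,0],0.7]]'
python3 - <<'E'
from h import *
s,im=snap('scene','s6',(220,200,340,300),6); print(s['tool_pos'],s['ft_force'])
s,im=snap('side','sd6',(240,170,350,270),6)
E
```

```text
time: 11.05
tool_pos: [590.7, -52.8, 115.3]
tcp_rot: [-180.0, 0.0, 79.3]
ft_force: [0.4, -0.9, -0.7]
finger_gap: 59.8
time: 11.55
tool_pos: [590.4, -54.6, 115.3]
tcp_rot: [-180.0, 0.0, 79.3]
ft_force: [0.4, -0.6, -0.4]
finger_gap: 59.9
time: 11.85
tool_pos: [590.2, -55.5, 115.3]
tcp_rot: [180.0, -0.0, 79.3]
ft_force: [-0.0, 0.0, 1.1]
finger_gap: 59.5
[590.22358296 -55.53556406 115.31532702] [-0.00470226  0.03698819  1.05821552]
```

View pics/s6.png

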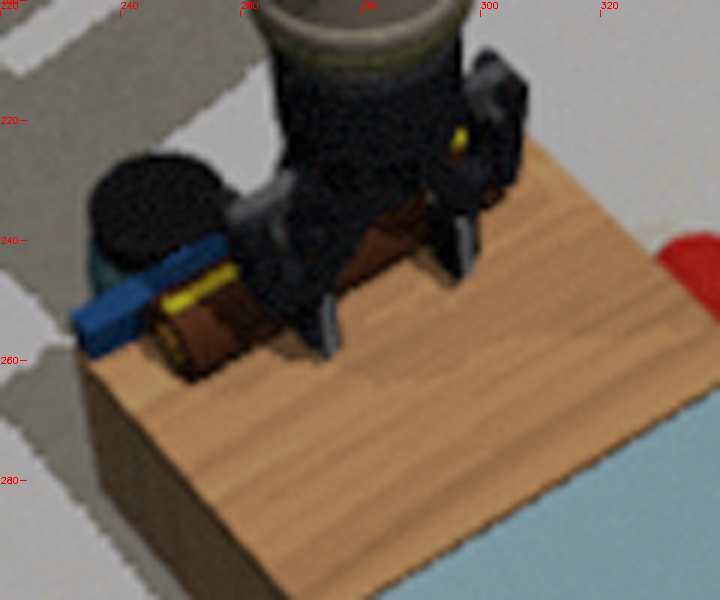

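View pics/sd6.png

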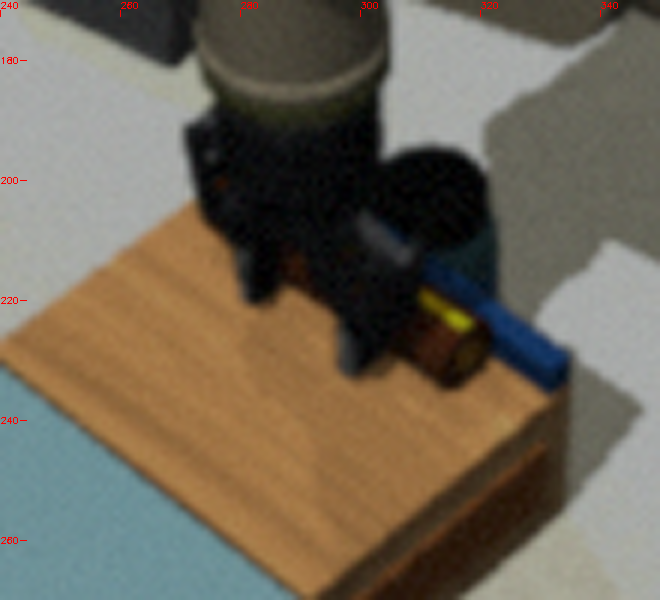

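```bash
for i in 1; do python3 -m inch '[[[-0.04,0,0],[0,0,0],0.7],[[-0.08,0,0],[0,0,0],0.7],[[-0.12,0,0],[0,0,0],0.7],[[-0.15,0,0],[0,0,0],0.7]]'; done; python3 -m inch '[[[-0.04,0,0],[0,0,0],0.7],[[-0.08,0,0],[0,0,0],0.7],[[-0.12,0,0],[0,0,0],0.7],[[-0.15,0,0],[0,0,0],0.7]]';python3 -m inch '[[[-0.03,0,0],[0,0,0],0.7],[[-0.06,0,0],[0,0,0],0.7],[[-0.1,0,0],[0,0,0],0.7]]'
python3 - <<'E'
from h import *
c,sn=np.cos(np.radians(-10.69)),np.sin(np.radians(-10.69))
W=lambda x,y,z:np.array([615.7+c*x-sn*y,74+sn*x+c*y,z])
for n in('scene','side'):
  for p in((110,-185,100),(-110,-185,100),(79,-165,120),(-81,-165,120),(-110,-21,100),(110,-21,100),(-110,-200,122),(110,-200,122),(-110,-185,122)): print(n,p,w2px(n,W(*p)).round(1))
E
```

```text
time: 12.35
tool_pos: [590.1, -57.0, 115.4]
tcp_rot: [180.0, -0.0, 79.3]
ft_force: [1.2, 2.0, 0.2]
finger_gap: 59.7
time: 12.75
tool_pos: [589.8, -58.1, 115.4]
tcp_rot: [180.0, -0.0, 79.3]
ft_force: [1.6, 5.0, 1.0]
finger_gap: 59.8
time: 13.05
tool_pos: [589.8, -58.2, 115.4]
tcp_rot: [180.0, -0.1, 79.3]
ft_force: [2.3, 9.4, 1.9]
finger_gap: 59.8
scene (110, -185, 100) [235.8 260.1]
scene (-110, -185, 100) [307.4 220.3]
scene (79, -165, 120) [250.  254.1]
scene (-81, -165, 120) [302.7 224.7]
scene (-110, -21, 100) [346.6 259. ]
scene (110, -21, 100) [273.1 303.5]
scene (-110, -200, 122) [303.8 211.2]
scene (110, -200, 122) [231.6 250.8]
scene (-110, -185, 122) [307.2 214.5]
side (110, -185, 100) [278.2 198.1]
side (-110, -185, 100) [331.6 236.3]
side (79, -165, 120) [280.2 202.2]
side (-81, -165, 120) [319.5 230.4]
side (-110, -21, 100) [291.2 269.9]
side (110, -21, 100) [237.7 227.9]
side (-110, -200, 122) [335.3 228.4]
side (110, -200, 122) [281.3 190.4]
side (-110, -185, 122) [331.8 231.4]
```

```bash
python3 -m inch '[[[0.03,0,0],[0,0,0],0.7],[[0.06,0,0],[0,0,0],0.7],[[0.1,0,0],[0,0,0],0.7],[[0.13,0,0],[0,0,0],0.7],[[0.16,0,0],[0,0,0],0.7],[[0.2,0,0],[0,0,0],0.7],[[0.3,0,0],[0,0,0],0.7],[[0.5,0,0],[0,0,0],0.7],[[0.9,0,0],[0,0,0],0.7],[[1.5,0,0],[0,0,0],0.7],[[2.2,0,0],[0,0,0],0.7],[[2.8,0,0],[0,0,0],0.7],[[3.0,0,0],[0,0,0],0.7]]'
python3 - <<'E'
from h import *
s,im=snap('scene','s7',(220,200,340,300),6); print(s['tool_pos'],s['ft_force'])
s,im=snap('side','sd7',(240,170,350,270),6)
E
```

```text
time: 14.35
tool_pos: [595.1, -29.0, 115.3]
tcp_rot: [-180.0, -0.0, 79.3]
ft_force: [0.3, -0.4, 0.1]
finger_gap: 59.9
[595.14985212 -28.9914942  115.30243184] [ 0.2837702  -0.36952167  0.08908639]
```

View pics/s7.png

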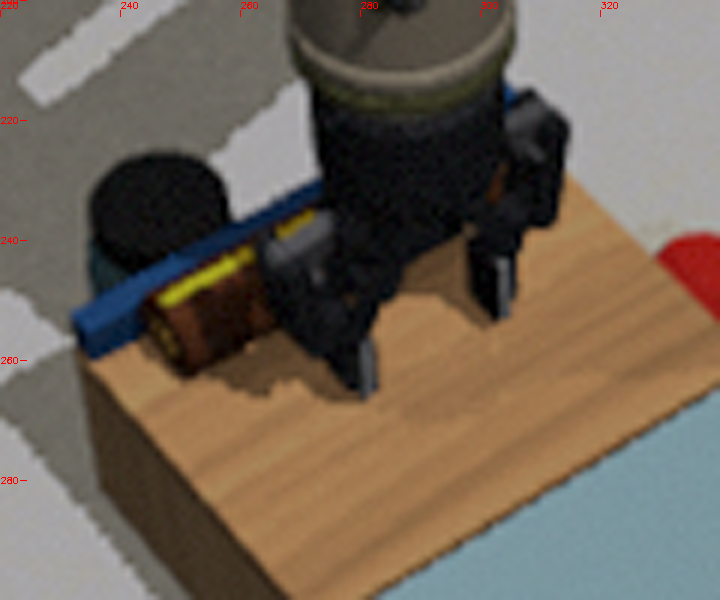

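View pics/sd7.png

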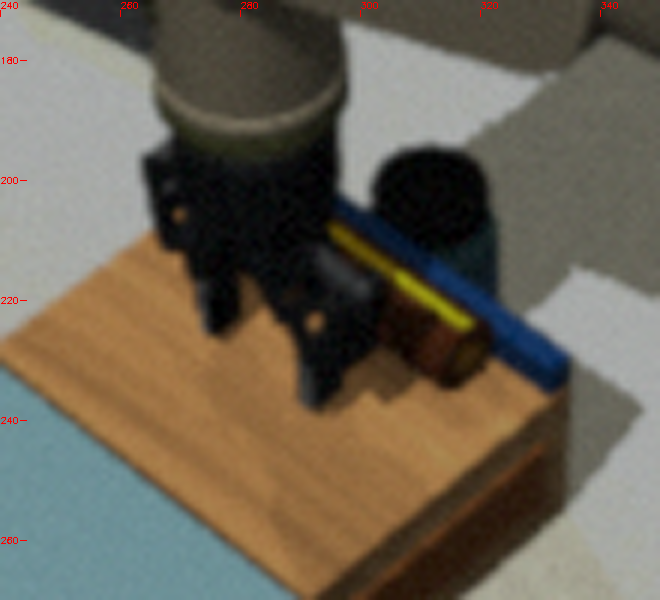

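```bash
python3 -m inch '[[[0,0,-1],[0,0,0],0.5],[[0.5,0,-2.5],[0,0,0],0.5],[[1.5,0,-4.5],[0,0,0],0.5],[[3,0,-6.5],[0,0,0],0.5],[[5,0,-8.5],[0,0,0],0.5],[[7,0,-10],[0,0,0],0.5],[[8,0,-11],[0,0,0],0.5],[[8,0,-11],[0,0,0],0.5]]'
python3 - <<'E'
from h import *
s,im=snap('wrist','w8'); print(s['tool_pos'],s['tcp_rot'])
E
```

```text
time: 15.25
tool_pos: [611.2, 49.8, 228.3]
tcp_rot: [179.8, -0.1, 79.4]
ft_force: [-0.7, -0.1, -0.3]
finger_gap: 42.7
[611.21265383  49.77372347 228.3284763 ] [ 1.79756110e+02 -5.50987677e-02  7.93828649e+01]
```

View pics/w8_raw.png

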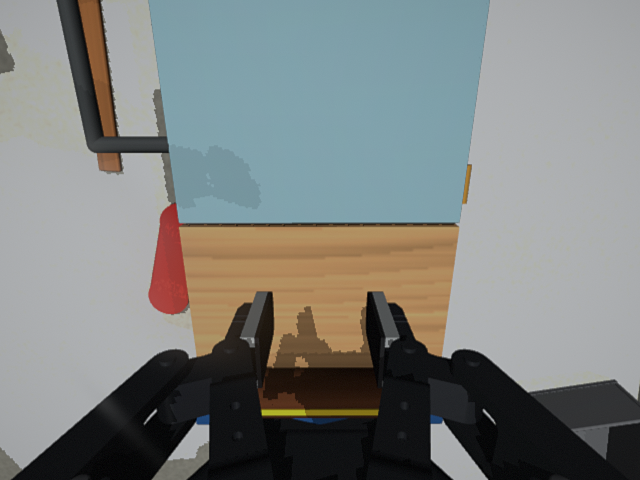

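Run:
```python
from h import *
s={'tool_pos':np.array([611.21,49.77,228.33]),'tcp_rot':np.array([179.756,-.055,79.383])}
for q,z in (((97,146),94),((69,20),94),((180,223),100),((459,223),100)): print(q,px2w('wrist',*q,z,s).round(1))
c,sn=np.cos(np.radians(-10.69)),np.sin(np.radians(-10.69))
W=lambda x,y,z:np.array([615.7+c*x-sn*y,74+sn*x+c*y,z])
for p in((-165,40,94),(-110,-21,100),(110,-21,100),(-165,140,94),(-165,90,94)): print(p,W(*p).round(1),w2px('wrist',W(*p),s).round(1))
print(T_tool(s)[:3,:3].T@(W(-165,90,180)-s['tool_pos']))
```

```text
(97, 146) [460.7 142.3  94. ]
(69, 20) [474.  222.6  94. ]
(180, 223) [505.2  75.1 100. ]
(459, 223) [719.3  34.6 100. ]
(-165, 40, 94) [461.  143.9  94. ] [ 96.6 143.7]
(-110, -21, 100) [503.7  73.8 100. ] [178.7 224.9]
(110, -21, 100) [719.9  33.  100. ] [459.9 224.8]
(-165, 140, 94) [479.5 242.2  94. ] [ 64.4 -15.9]
(-165, 90, 94) [470.3 193.   94. ] [81.6 69.3]
[ 114.80615643 -165.14106253   47.73739301]
```

```bash
python3 -m inch '[[[0.6,-0.8,0.1],[0,0,0],0.5],[[1.8,-2.5,0.5],[0,0,0],0.5],[[3.3,-4.8,1],[0,0,0],0.5],[[5,-7.2,2],[0,0,0],0.5],[[6.8,-9.7,3],[0,0,0],0.5],[[8.5,-12.2,3.8],[0,0,0],0.5],[[10,-14.3,4.4],[0,0,0],0.5],[[11,-15.7,4.7],[0,0,0],0.5],[[11.5,-16.5,4.8],[0,0,0],0.5],[[11.5,-16.5,4.8],[0,0,0],0.5],[[11.5,-16.5,4.8],[0,0,0],0.5]]'
python3 - <<'E'
from h import *
s,im=snap('wrist','w9'); print(s['tool_pos'],s['tcp_rot'])
s2,im=snap('scene','s9',(220,180,440,380),3)
c,sn=np.cos(np.radians(-10.69)),np.sin(np.radians(-10.69))
W=lambda x,y,z:np.array([615.7+c*x-sn*y,74+sn*x+c*y,z])
for p in((-165,40,94),(-165,140,94),(-165,90,94)): print(p,W(*p).round(1),w2px('wrist',W(*p),s).round(1))
E
```

```text
time: 16.4
tool_pos: [469.8, 191.8, 177.7]
tcp_rot: [179.9, 0.0, 79.3]
ft_force: [-0.1, -0.0, 0.2]
finger_gap: 42.5
[469.79482467 191.81728521 177.6584444 ] [1.79948729e+02 2.40753133e-04 7.92716407e+01]
(-165, 40, 94) [461.  143.9  94. ] [320.7 313.8]
(-165, 140, 94) [479.5 242.2  94. ] [320.8 172.3]
(-165, 90, 94) [470.3 193.   94. ] [320.7 248.1]
```

View pics/w9_raw.png

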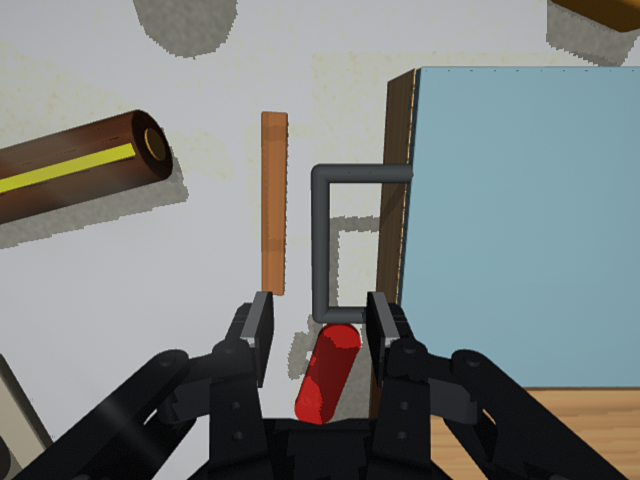

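View pics/s9.png

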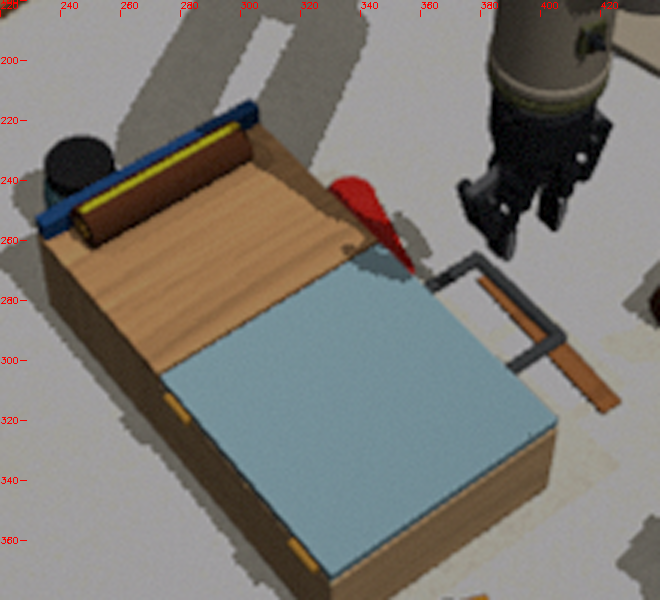

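```bash
python3 -m inch '[[[0,0,1],[0,0,0],0.5],[[0,0,2.5],[0,0,0],0.5],[[0,0,4],[0,0,0],0.5],[[0,0,5.3],[0,0,0],0.5],[[0,0,6.4],[0,0,0],0.5],[[0,0,7.3],[0,0,0],0.5],[[0,0,8.1],[0,0,0],0.5],[[0,0,8.7],[0,0,0],0.5],[[0,0,9.1],[0,0,0],0.5],[[0,0,9.1],[0,0,0],0.5],[[0,0,9.1],[0,0,0],0.4],[[0,0,9.1],[0,0,0],0.3]]'
python3 - <<'E'
from h import *
s2,im=snap('side','sd10',(200,230,330,350),5); print(s2['tool_pos'],s2['ft_force'])
E
```

```text
time: 17.7
tool_pos: [469.6, 192.4, 86.9]
tcp_rot: [179.9, -0.0, 79.3]
ft_force: [1.9, -0.3, -0.6]
finger_gap: 25.6
[469.57921248 192.41745502  86.87051294] [ 1.87970288 -0.32265479 -0.6260971 ]
```

View pics/sd10.png

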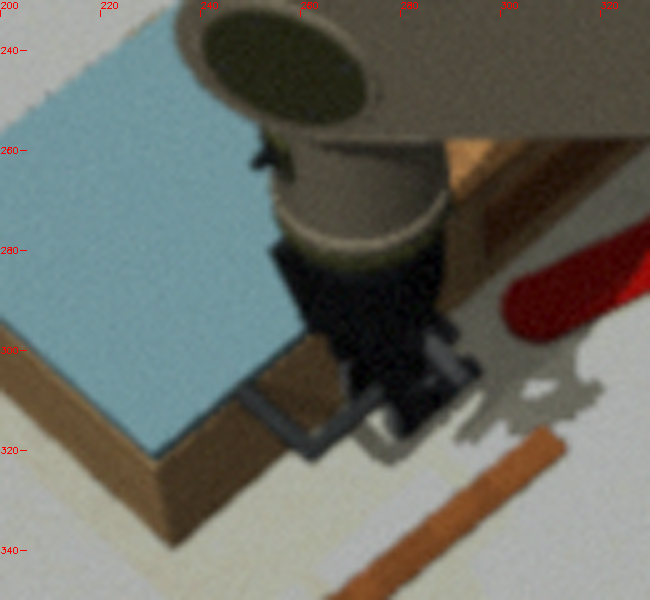

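Straddling the bar cleanly. Closing gently.

```bash
python3 -m inch '[[[0,0,0],[0,0,0],0.2],[[0,0,0],[0,0,0],0.1],[[0,0,0],[0,0,0],0],[[0,0,0],[0,0,0],0],[[0,0,0],[0,0,0],0],[[0,0,0],[0,0,0],0]]' 40
python3 - <<'E'
import numpy as np
# arc in tool frame: tool y = chest +x (toward hinge), z down
for d in [0,2,5,8,12,16,20,24,28,32,36,40,44,48,52,56,60]:
    a=np.radians(d); x=-275*np.cos(a)+6*np.sin(a)+275; z=275*np.sin(a)+6*np.cos(a)-6
    print(d,round(x/10,2),round(-z/10,2))
E
```

```text
time: 18.35
tool_pos: [470.2, 192.2, 86.8]
tcp_rot: [179.9, -0.0, 79.3]
ft_force: [4.2, -1.3, -2.6]
finger_gap: 10.2
0 0.0 -0.0
2 0.04 -0.96
5 0.16 -2.39
8 0.35 -3.82
12 0.73 -5.7
16 1.23 -7.56
20 1.86 -9.37
24 2.62 -11.13
28 3.5 -12.84
32 4.5 -14.48
36 5.6 -16.05
40 6.82 -17.54
44 8.13 -18.93
48 9.54 -20.24
52 11.04 -21.44
56 12.62 -22.53
60 14.27 -23.52
```

```bash
python3 -m inch '[[[0,0.0,-0.2],[0,0,0],0],[[0,0.01,-0.5],[0,0,0],0],[[0,0.04,-0.96],[0,0,0],0],[[0,0.1,-1.67],[0,0,0],0],[[0,0.16,-2.39],[0,0,0],0],[[0,0.25,-3.1],[0,0,0],0],[[0,0.35,-3.82],[0,0,0],0],[[0,0.53,-4.76],[0,0,0],0],[[0,0.73,-5.7],[0,0,0],0],[[0,0.97,-6.63],[0,0,0],0],[[0,1.23,-7.56],[0,0,0],0],[[0,1.54,-8.47],[0,0,0],0],[[0,1.86,-9.37],[0,0,0],0],[[0,1.86,-9.37],[0,0,0],0]]'
python3 - <<'E'
from h import *
s2,im=snap('scene','s11'); print(s2['tool_pos'],s2['ft_force'],s2['wrist_torque'])
E
```

```text
time: 19.75
tool_pos: [489.2, 188.6, 181.2]
tcp_rot: [179.8, -0.0, 79.3]
ft_force: [9.1, -0.5, -7.0]
finger_gap: 10.7
[489.154032   188.57943685 181.20863601] [ 9.12446186 -0.53009981 -7.00022444] [-0.00314052 -1.11395475  0.03383703]
```

View pics/s11_raw.png

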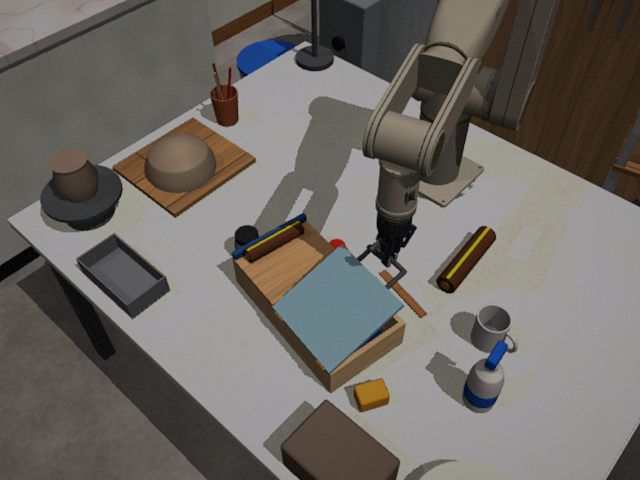

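```bash
python3 -m inch '[[[0,0.18,-0.45],[0,0,0],0],[[0,0.37,-0.89],[0,0,0],0],[[0,0.76,-1.76],[0,0,0],0],[[0,1.19,-2.62],[0,0,0],0],[[0,1.64,-3.47],[0,0,0],0],[[0,2.13,-4.3],[0,0,0],0],[[0,2.64,-5.11],[0,0,0],0],[[0,3.18,-5.9],[0,0,0],0],[[0,3.74,-6.68],[0,0,0],0],[[0,4.34,-7.43],[0,0,0],0],[[0,4.96,-8.17],[0,0,0],0],[[0,5.6,-8.87],[0,0,0],0],[[0,6.27,-9.56],[0,0,0],0],[[0,6.96,-10.22],[0,0,0],0],[[0,7.68,-10.87],[0,0,0],0],[[0,8.42,-11.48],[0,0,0],0],[[0,8.8,-11.78],[0,0,0],0],[[0,9.18,-12.07],[0,0,0],0],[[0,9.18,-12.07],[0,0,0],0]]'
python3 - <<'E'
from h import *
s2,im=snap('scene','s12'); print(s2['tool_pos'],s2['ft_force'],s2['wrist_torque'])
E
```

```text
time: 21.7
tool_pos: [578.1, 171.8, 302.8]
tcp_rot: [179.9, -0.0, 79.3]
ft_force: [-6.6, 2.9, 5.9]
finger_gap: 10.7
[578.14085233 171.82378339 302.78803392] [-6.64323016  2.86773218  5.93985281] [ 0.28960188  1.15894419 -0.01234437]
```

View pics/s12_raw.png

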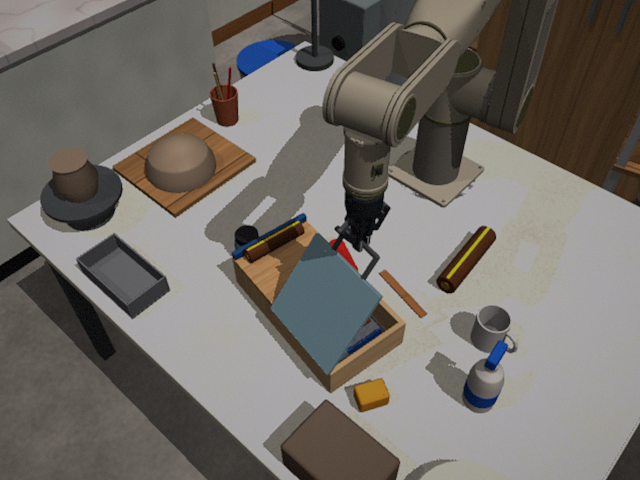

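```bash
python3 -m inch '[[[0,0.38,-0.28],[0,0,0],0],[[0,0.78,-0.56],[0,0,0],0],[[0,1.18,-0.83],[0,0,0],0],[[0,1.58,-1.09],[0,0,0],0],[[0,2.0,-1.34],[0,0,0],0],[[0,2.4,-1.56],[0,0,0],0],[[0,2.82,-1.79],[0,0,0],0],[[0,3.05,-1.91],[0,0,0],0],[[0,3.25,-2.02],[0,0,0],0],[[0,3.25,-2.02],[0,0,0],0],[[0,3.25,-2.02],[0,0,0],0],[[0,3.25,-2.02],[0,0,0],0]]'
python3 - <<'E'
from h import *
s2,im=snap('scene','s13',(220,190,420,390),4); print(s2['tool_pos'],s2['ft_force'],s2['wrist_torque'])
s2,im=snap('side','sd13',(160,160,350,350),4)
d=s2['tool_pos']-np.array([470.2,192.2,86.8]); y=d[:2]@[.9827,-.1854]; print(y,d)
print(np.degrees(np.arctan2(d[2]+6,275-y))+np.degrees(np.arctan2(-6,275)))
E
```

```text
time: 22.95
tool_pos: [609.9, 165.8, 323.3]
tcp_rot: [179.9, -0.1, 79.3]
ft_force: [-5.2, 1.5, 6.8]
finger_gap: 10.6
[609.91400554 165.84836994 323.33991284] [-5.20925099  1.50871012  6.75795012] [0.34900559 0.99338421 0.07344709]
142.19978391491387 [139.72984404 -26.36065901 236.54868266]
60.048529005834254
```

View pics/s13.png

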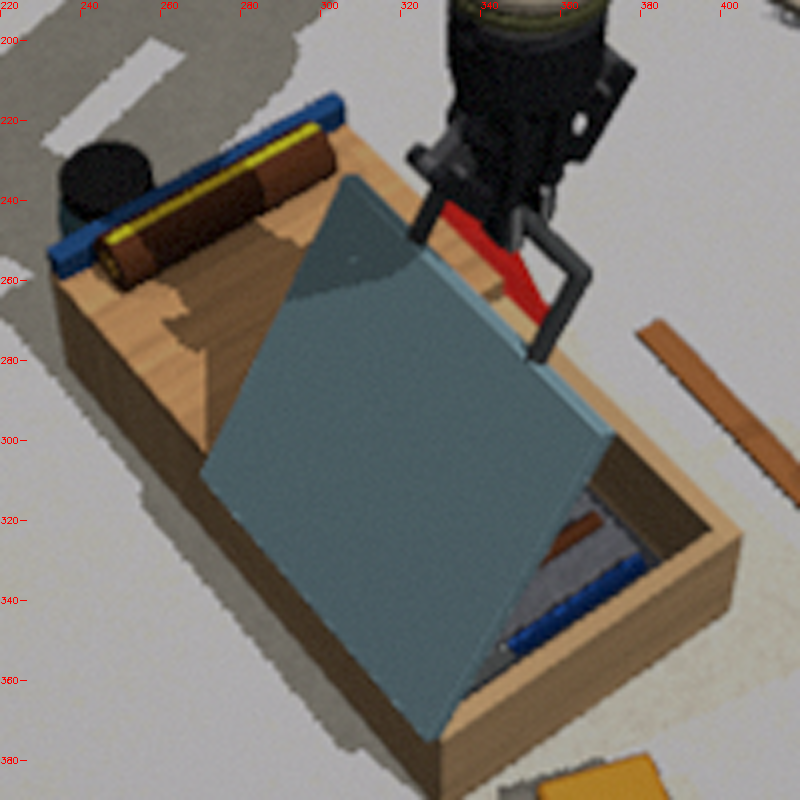

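View pics/sd13.png

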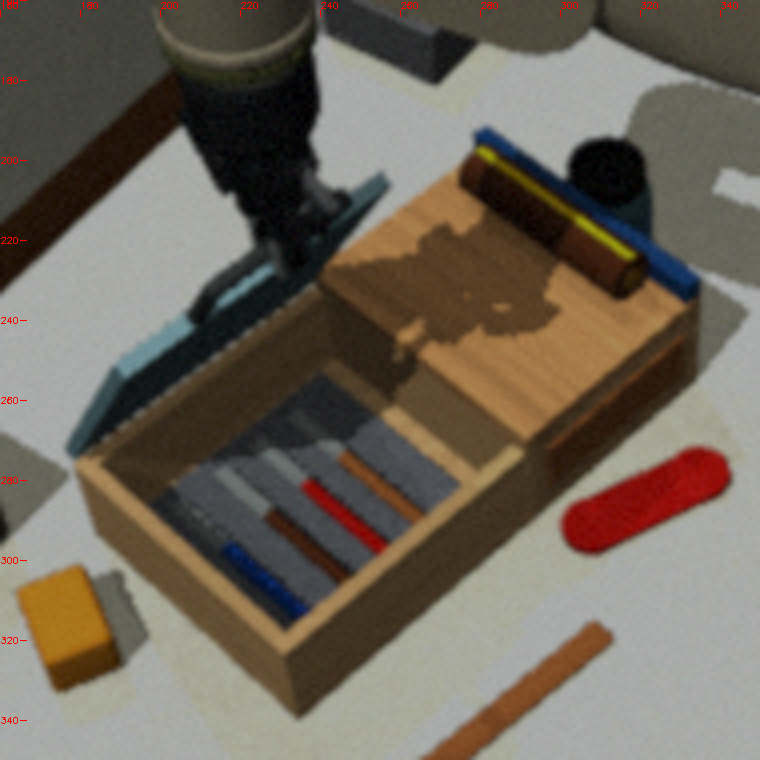

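Run:
```python
from h import *
c,sn=np.cos(np.radians(-10.69)),np.sin(np.radians(-10.69))
W=lambda x,y,z:np.array([615.7+c*x-sn*y,74+sn*x+c*y,z])
def P(l,h,y,d):
    a=np.radians(d); return W(110-l*np.cos(a)+h*np.sin(a),y,88+l*np.sin(a)+h*np.cos(a))
for n,x0,y0 in(('scene',220,190),('side',160,160)):
  for d in(57,60,63):
    print(n,d,[((w2px(n,P(l,h,y,d))-[x0,y0])*4).round().tolist() for l,h,y in((220,12,-20),(220,0,-20),(220,12,200),(220,0,200),(275,6,40),(275,6,140))])
```

```text
scene 57 [[358.0, 167.0], [373.0, 166.0], [620.0, 428.0], [634.0, 426.0], [478.0, 150.0], [600.0, 267.0]]
scene 60 [[343.0, 168.0], [359.0, 167.0], [605.0, 432.0], [620.0, 429.0], [459.0, 152.0], [582.0, 270.0]]
scene 63 [[327.0, 171.0], [343.0, 169.0], [589.0, 437.0], [605.0, 432.0], [440.0, 154.0], [563.0, 274.0]]
side 57 [[393.0, 180.0], [404.0, 195.0], [123.0, 377.0], [135.0, 392.0], [354.0, 214.0], [228.0, 306.0]]
side 60 [[381.0, 166.0], [393.0, 181.0], [110.0, 362.0], [123.0, 377.0], [339.0, 195.0], [212.0, 287.0]]
side 63 [[369.0, 153.0], [381.0, 167.0], [98.0, 347.0], [111.0, 363.0], [324.0, 177.0], [196.0, 268.0]]
```

```bash
python3 -m inch '[[[0,0,0],[0,0,0],0],[[0,0,0],[0,0,0],0],[[0,0,0],[0,0,0],0],[[0,0,0],[0,0,0],0],[[0,0,0],[0,0,0],0],[[0,0,0],[0,0,0],0],[[0,0,0],[0,0,0],0],[[0,0,0],[0,0,0],0],[[0,0,0],[0,0,0],0],[[0,0,0],[0,0,0],0]]'
python3 - <<'E'
from h import *
s,im=snap('scene','s14'); a=cv2.imread('pics/s13_raw.png'); d=cv2.absdiff(a,im).max(2); print((d>60).sum(), s['tool_pos'])
E
```

```text
time: 24.05
tool_pos: [609.9, 165.9, 323.3]
tcp_rot: [179.9, -0.1, 79.3]
ft_force: [-5.1, 1.1, 7.4]
finger_gap: 10.5
0 [609.89692373 165.88153223 323.33826089]
```

View pics/s14_raw.png

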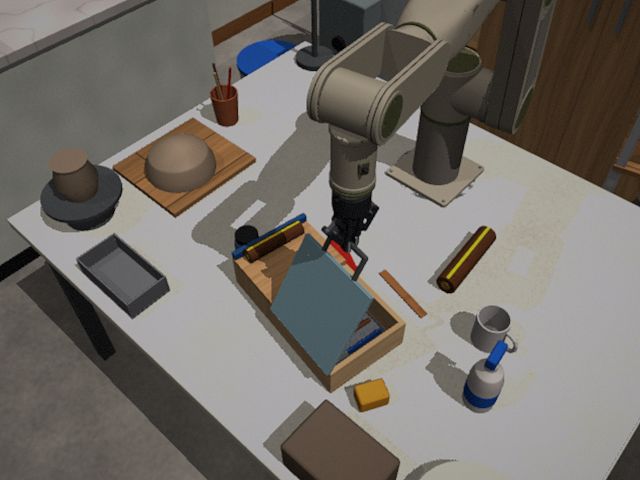

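The picture shows the lid held open by the handle at about (345,240). The roller lies along the blue strip at about (273,240), and nothing else has moved. Handing in.

```bash
python3 -c "
from bench import r
print(r.hand_in())"
```

```text
the job is handed in; nothing more can be done
None
```

The job is done and handed in at about 24 s of the 58 s allowed: the roller rests against the blue strip and the lid is held open at about 60°.

- **Roller:** I pushed it with both fingers, low down and never lifted. It rolled off the lid and along the board until it met the strip, where the push force rose to about 9 N. I then backed off slowly, and pictures afterwards show it lying along the strip.
- **Lid:** I pinched the loop handle with a 40 N grip and raised it along its arc. The gripper is still holding it.
- **Lid angle:** The tool position gives 60.0°. The lid corners in the scene and side pictures give roughly 59.5 to 61°.
- **Hold:** Over a further second the scene picture and tool position did not change. The force on the wrist stayed around 9 N.
- **Other things on the table:** In the last scene picture they looked to be where they started. I judged this by eye and did not measure each one.

Two readings disagreed slightly. The finger gap read 10.5 mm on the 12 mm bar, though the grip held steady. The scene and side cameras placed the chest about 6 mm apart at first, so I used an averaged position, which the wrist camera then confirmed to about 2 mm.

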